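# Fold the egg stand's handle down and lift out a hot egg with tongs

### The arm

A 7-joint arm with a two-finger parallel gripper is mounted at the origin on the work surface; the furniture and walls round the work are solid. World frame = base frame: x ahead of the robot, y to its left, z up, the work surface at z = 0. Lengths are in m, angles in rad, forces in N, time in s.
With the tool pointing down it reaches from about 0.425 to 0.825 m from the base axis. Payload 3.6 kg.
Tool frame: the origin (TCP) lies midway between the tips of the shut fingers; the grasp point (between the pads) lies 19 mm behind it; z points along the fingers, y is the line along which they close (so a half turn about z gives the same grasp; the last joint's range is limited). The gripper opens to 93 mm and grips with 3 to 60 N. Pads are 15 mm wide; open, the fingers measure 128 mm over their backs; the gripper's body (75 mm by 188 mm) begins 65 mm behind the grasp point.
Start: joints at [-1.187, 0.615, -0.013, 1.423, 0.008, 1.103, -0.04], TCP at [0.26, 0.596, 0.219] pointing down, gripper open.
Joint ranges: [-3.12, 3.12], [-0.3, 2.06], [-1.34, 1.32], [0.26, 2.42], [-1.36, 4.5], [0.01, 1.98], [-2.84, 2.84]. Speed limits (rad/s): [2.79, 2.79, 3.14, 3.14, 3.14, 3.14, 3.14].

### API

Orientations are given as a 3x3 rotation matrix whose columns are the frame's x, y, z axes.
In Python, from rig import env gives the robot as it stands.
- The arm moves only by the tool drive_tool, never from a script. Its argument "increments" is a list of rows, each a list of 7 numbers: the turn, a rotation vector about the tool's x, y, z in rad, then the shift along the tool's x, y, z in m, then the closure, from -1 (fully open) to 1 (shut). In form: [[ax, ay, az, tx, ty, tz, hand], ...]. A call has 1 to 20 rows; each row shifts and turns the commanded pose from where the row before left it, along the tool's axes as they then stand; what a row does not reach is not made up. A row lasts 1/10 s, in which the tool goes at most 50 mm and 8.59 degrees, less where a joint would pass 70% of its speed; a pose out of reach is approached as far as the arm can. A call with a gripper value outside its range is refused whole. The fingers move at their own pace and stop on an object; "grip_force" is the grip in N (left out, the last holds). Time passes only in rows, so rows that do not move let the fingers close. It gives the time, the measured TCP pose, the force, the opening and the grip force at its end, in the units of the state.
- env.read_state(): the state, without advancing time (a new reading comes with each control period).
- env.capture(name): name is "side" or "top" or "wrist"; returns a dict with "image" (400x640x3 uint8, red, green, blue), "fx", "fy", "cx", "cy" (pixels), "R" (3x3) and "t" (3): a world point X has camera coordinates R X + t; the wrist camera has in their place "T_tool_cam" (4x4, takes a point from camera to tool coordinates, whose origin is the TCP and whose axes are the flange's). Camera axes: x right, y down, z forward; pixel columns grow to the right and rows downward; lengths in m; the calibration is good to about 2 mm. A picture is of the moment at which its call begins: read the wrist's pose just before it. There is no depth.
- env.close_job(): hands the job in; it is judged then, once.
Trained networks look in a picture, given as the dict that the camera call returned (one of the last four; its "shot" number tells which), for a name from the list of things; names that differ only in an ending like _2 or _b are one class to them, and where a whole thing is asked for, a point or a joint stands for the part that bears it (a point fixed in the world has none). Each returns a list of dicts, best first, with "confidence" (0 to 1); they miss things now and then, are a little off and sometimes report something else, mostly with a low value. They report only what shows in the picture. A call takes as long as a camera call.
- env.masks_of(picture, query): "pixels" (400x640 bool, what is visible of it).
- env.landmark_of(picture, query): "centre" ([x, y, z] in m, in the coordinates of the camera as it stood for that picture, good to about 4 mm: a listed point, or the origin of a listed thing).
The state is a dict: "t": time; "joints": joint angles; "dq": joint speeds; "tau": joint torques, N m; "ee_pos": TCP position; "tool_rot": TCP orientation; "ft_force": force on the tool from outside, world axes, zero at the start; "ft_torque": the same for the moment, N m; "finger_gap": opening from 0.0 (shut) to 1.0 (fully open); "grip_force": force on a finger pad.
Only numpy, scipy, OpenCV 4.12 (cv2) and the standard library are available. Lean on these libraries where they do the work, as an engineer would, in place of code of your own. Each camera call takes 0.05 s, during which the arm holds its last target. There are 200 camera calls.

### The job

The two eggs on the wire egg stand are just boiled and too hot for the fingers. First swing the stand's carrying handle, which stands over the eggs, down towards you until it snaps in under its two spring clips; then pick up the kitchen tongs, close them on either egg and lift it about 10 cm above its dish, leaving the other egg where it lies. Finish while holding that egg still in the air in the tongs; the gripper itself must never touch an egg, no egg may fall, and the things standing round about stay put.

Things in the scene. Friction and masses are not known exactly. Their poses are not given: they have to be found in the camera images.
- stand: Steel egg stand, fixed: drip tray 164 x 178 mm (stand x -108 to +56 mm), rim 9 mm, floor 5 mm high. Origin on the table midway between the two egg dishes; x away from the robot at yaw 0, y left. Dishes 33 mm across at (0, +45) and (0, -45) mm, top at z 40 mm, each in a loose wire ring 50 x 40 mm, up to 47 mm high. Nothing else but the handle is higher than 34 mm.
- bail_hinge (a point): Middle of the handle's hinge axis, 22 mm above the table; axes as the stand's (the axis runs along y).
- bail_grip (a point): Middle of the handle's cross bar. The handle is a U: its side wires lie at y +-79 mm, the bar runs along the stand's y, 90 mm from the hinge axis; the middle 70 mm is a round wooden sleeve 15 mm thick, the rest steel rod 9 mm thick. Shut, the bar lies level in front of the dishes (stand x = -90 mm, 22 mm above the table).
- bail (a joint): Handle angle, rad: 0 shut (level, on the robot's side), 1.57 upright over the eggs; the bar is at stand x = -90 cos(q), z = 22 + 90 sin(q) mm. A stiff hinge keeps it where it is left (about 1 N at the bar moves it). The bar meets two spring clips (at y +-54 mm, lips up to 33 mm high, just outside the bar) at about 0.13 and needs about 5 N downward to snap past them to 0.
- tongs_grip (a point): Kitchen tongs lying flat, sprung open: midway between the two black grip sleeves, 18 mm above the table. x points to the heads, z up, y across (they close along y). Sleeves 66 mm long, 24 mm high (6 to 30 mm up), 63 mm over their outer faces when relaxed, parallel at 54 mm. Squeezing takes 7 N to start, 9 N at 54 mm, 12 N at 40 mm. 110 g, balanced here.
- tongs_heads (a point): Midway between the scalloped heads, 90 mm ahead of tongs_grip along x, 18 mm above the table. Heads 46 mm long, 36 mm high (0 to 36 mm above the table), 88 mm apart inside when relaxed; they close 1.7 times as far as the sleeves: 72 mm apart with the sleeves at 54 mm, closed on an egg with the sleeves at about 38 to 40 mm. The hinge pin (19 mm thick, 36 mm high) is 125 mm behind tongs_grip.
- egg_a_center (a point): Centre of the brown hen's egg that lies on the stand's left (+y) dish: 57 mm long along the stand's x, 44 mm wide and high, 58 g, centre 62 mm above the table, slightly flat underneath so that it does not roll.
- egg_b_center (a point): Centre of the egg on the stand's right (-y) dish: 56 mm long along the stand's x, 43 mm wide and high, otherwise the same.
- timer: Bystander: round red and white kitchen timer, 65 mm across, 44 mm high; origin under its centre.
- shaker: Bystander: sugar shaker, 44 mm across, 90 mm high; origin under its centre.
- cinnamon: Bystander: spice jar with a cap, 46 mm across, 106 mm high; origin under its centre.

How it is judged:
By the outcome, as a careful person would: the job done as asked, in the order asked, and still so for the second after the job is handed in, while the arm keeps its last pose, push and grip.
It also fails if it takes over 51 s, if anything falls off the work surface, if the arm or the gripper's body presses on something with over 40 N, if the wrist force passes 120 N, or if a joint passes its speed limit or range.

## Working session

There is one attempt and no reset: what is moved stays moved. The work goes in short steps, Python scripts to look and compute and a tool call to move; the robot and the scene stay as the last step left them, time stands still between calls to the robot, and variables do not carry over. Pictures are saved under pics/ and viewed, at most 10 in all, crops included, and the job is handed in when it is done.

Besides the shell and the picture viewer there is one more tool, called after "Request:" by a JSON object that holds its "method" and its "body", one argument or row to a line. drive_tool: Moves the arm, as the interface text tells. Its arguments: {"type":"object","properties":{"increments":{"type":"array"},"grip_force":{"type":"number"}},"required":["increments"]}

```bash
mkdir -p pics
cat > h.py <<'E'
import numpy as np, cv2
from rig import env
np.set_printoptions(precision=4,suppress=True)
def save(p,n): cv2.imwrite('pics/'+n+'.png',cv2.cvtColor(p['image'],cv2.COLOR_RGB2BGR))
def find(p,q,s=None):
    o=[]
    for d in env.landmark_of(p,q)[:3]:
        c=np.array(d['centre'])
        if 'R' in p: w=np.array(p['R']).T@(c-np.array(p['t']))
        else:
            T=np.array(p['T_tool_cam']); w=np.array(s['tool_rot'])@(T[:3,:3]@c+T[:3,3])+np.array(s['ee_pos'])
        o.append((round(d['confidence'],2),w.round(4)))
    return o
E
python3 - <<'E'
from h import *
s=env.read_state(); print(s)
ims=[]
for n in ['top','side']:
    p=env.capture(n); save(p,n+'0'); ims.append(p['image'])
    for q in ['stand','bail_hinge','bail_grip','tongs_grip','tongs_heads','egg_a_center','egg_b_center','timer','shaker','cinnamon']:
        print(n,q,find(p,q))
im=np.vstack(ims); im=cv2.resize(im,(480,600))
E
```

```text
{'t': 0.0, 'joints': array([-1.1865,  0.6159, -0.0126,  1.4249,  0.0081,  1.1034, -0.0404]), 'dq': array([-0.0008,  0.0003, -0.    , -0.0001, -0.0015, -0.0006, -0.0022]), 'tau': array([  0.0006, -45.8933,   0.2092, -16.5746,  -0.0611,   0.0205,
         0.0002]), 'ee_pos': array([0.2593, 0.5952, 0.2175]), 'tool_rot': array([[-0.9168,  0.3993, -0.0009],
       [ 0.3993,  0.9168, -0.0023],
       [-0.0001, -0.0025, -1.    ]]), 'ft_force': array([ 0.0349, -0.7185,  0.7595]), 'ft_torque': array([-0.0486, -0.0392,  0.0006]), 'grip_force': 0.0, 'finger_gap': 1.0031879051897294}
top stand [(0.82, array([ 0.5261, -0.0977, -0.003 ]))]
top bail_hinge [(0.92, array([ 0.5269, -0.0944,  0.0198]))]
top bail_grip [(0.98, array([ 0.4746, -0.0809,  0.0944])), (0.33, array([ 0.5167, -0.1339,  0.0637]))]
top tongs_grip [(0.77, array([0.4753, 0.0997, 0.0218]))]
top tongs_heads []
top egg_a_center [(0.8, array([ 0.5357, -0.0525,  0.0596])), (0.23, array([ 0.5693, -0.3525, -0.0006]))]
top egg_b_center [(0.66, array([ 0.5176, -0.1332,  0.0644]))]
top timer [(0.72, array([ 0.5691, -0.352 , -0.0009]))]
top s
[... 171 characters left out ...]
23, -0.0829,  0.0911]))]
side stand [(0.69, array([ 0.5234, -0.0906, -0.0047]))]
side bail_hinge [(0.65, array([ 0.5258, -0.0974,  0.0196]))]
side bail_grip [(0.68, array([ 0.4712, -0.3519,  0.0006])), (0.66, array([ 0.4723, -0.0812,  0.0892])), (0.6, array([0.5586, 0.0997, 0.0186]))]
side tongs_grip [(0.93, array([0.4722, 0.1004, 0.0148]))]
side tongs_heads [(0.88, array([0.5617, 0.1006, 0.0184]))]
side egg_a_center [(0.57, array([ 0.5358, -0.0466,  0.0616]))]
side egg_b_center [(0.48, array([ 0.5165, -0.1416,  0.0594]))]
side timer [(0.71, array([ 0.574 , -0.344 , -0.0013]))]
side shaker [(0.88, array([ 0.4724, -0.3516, -0.0018]))]
side cinnamon [(0.59, array([ 0.5606, -0.4185, -0.0049]))]
```

```bash
sleep 8; ls pics
```

```text
side0.png
top0.png
```

View pics/top0.png

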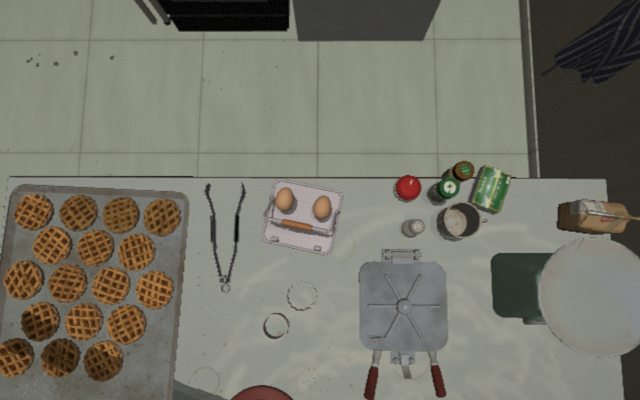

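View pics/side0.png

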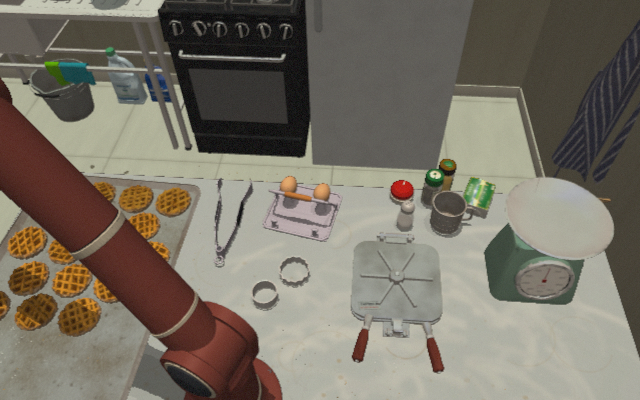

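The top and side pictures agree. The stand is near (0.526, -0.095) with yaw about -0.21, and its handle leans towards the robot. The tongs lie at about (0.474, 0.10) with yaw about 0. I'll move over the bar and look from near.

Request:
{"method": "drive_tool", "body": {
  "increments": [
    [0, 0, -0.1, -0.022, -0.0255, 0, 1],
    [0, 0, -0.1, -0.022, -0.0255, 0, 1],
    [0, 0, 0, -0.022, -0.0255, 0, 1],
    [0, 0, 0, -0.022, -0.0255, 0, 1],
    [0, 0, 0, -0.022, -0.0255, 0, 1],
    [0, 0, 0, -0.022, -0.0255, 0, 1],
    [0, 0, 0, -0.022, -0.0255, 0, 1],
    [0, 0, 0, -0.022, -0.0255, 0, 1],
    [0, 0, 0, -0.022, -0.0255, 0, 1],
    [0, 0, 0, -0.022, -0.0255, 0, 1],
    [0, 0, 0, -0.015, -0.038, 0, 1],
    [0, 0, 0, -0.015, -0.038, 0, 1],
    [0, 0, 0, -0.015, -0.038, 0, 1],
    [0, 0, 0, -0.015, -0.038, 0, 1],
    [0, 0, 0, -0.015, -0.038, 0, 1],
    [0, 0, 0, -0.015, -0.038, 0, 1],
    [0, 0, 0, -0.015, -0.038, 0, 1],
    [0, 0, 0, -0.015, -0.038, 0, 1],
    [0, 0, 0, -0.015, -0.038, 0, 1],
    [0, 0, 0, 0, 0, 0, 1]
  ],
  "grip_force": 10
}}

```text
t: 3.1
ee_pos: [0.473, -0.0734, 0.219]
tool_rot: [[-0.975, 0.22, 0.002], [0.22, 0.975, -0.004], [-0.002, -0.004, -1.0]]
ft_force: [0.4, -0.3, -0.4]
finger_gap: 0.007
grip_force: 0.0
```

Run:
```python
from h import *
s=env.read_state(); print(s['t'],s['ee_pos'],s['tool_rot'],s['finger_gap'])
p=env.capture('wrist'); save(p,'w1'); print(p['T_tool_cam'])
for q in ['stand','bail_hinge','bail_grip','egg_a_center','egg_b_center','tongs_grip']:
    print(q,find(p,q,s))
```

```text
3.1 [ 0.473  -0.0734  0.219 ] [[-0.9754  0.2202  0.0015]
 [ 0.2202  0.9754 -0.0043]
 [-0.0024 -0.0038 -1.    ]] 0.006567452071188271
[[-0.0008 -0.9644 -0.2646  0.0749]
 [ 1.     -0.0008 -0.0001  0.0016]
 [-0.0002 -0.2646  0.9644 -0.165 ]
 [ 0.      0.      0.      1.    ]]
stand [(0.6, array([ 0.5215, -0.0952, -0.004 ]))]
bail_hinge [(0.56, array([ 0.528 , -0.0915,  0.0215]))]
bail_grip [(0.95, array([ 0.472 , -0.0804,  0.0921]))]
egg_a_center [(0.78, array([ 0.5404, -0.0514,  0.0582]))]
egg_b_center [(0.98, array([ 0.519 , -0.1329,  0.0624]))]
tongs_grip []
```

View pics/w1.png

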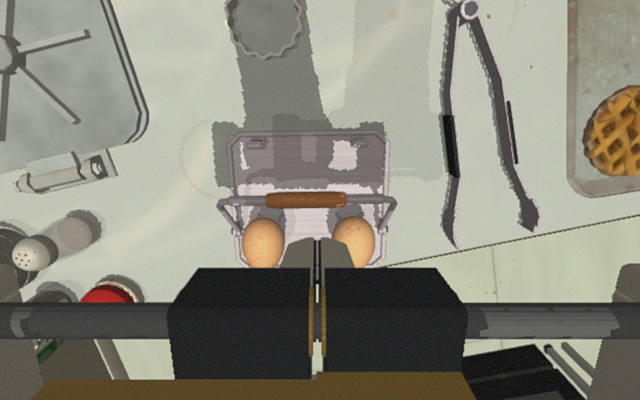

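The wrist view shows the wooden bar at pixel (306, 200), parallel to the finger line. The eggs are at (263, 241) and (354, 241), and the tongs are at the right. I'll descend onto the bar and follow its arc.

Request:
{"method": "drive_tool", "body": {
  "increments": [
    [0, 0, 0, -0.002, -0.0035, 0.03, 1],
    [0, 0, 0, -0.001, -0.0035, 0.03, 1],
    [0, 0, 0, 0, 0, 0.03, 1],
    [0, 0, 0, 0, 0, 0.02, 1],
    [0, 0, 0, 0, 0, 0.011, 1],
    [0, 0, 0, 0, 0, 0, 1],
    [0, 0, 0, 0.0046, 0, 0.0044, 1],
    [0, 0, 0, 0.0047, 0, 0.0043, 1],
    [0, 0, 0, 0.0042, 0, 0.0052, 1],
    [0, 0, 0, 0.0042, 0, 0.0053, 1],
    [0, 0, 0, 0.0033, 0, 0.0058, 1],
    [0, 0, 0, 0.0034, 0, 0.0059, 1],
    [0, 0, 0, 0.0025, 0, 0.0062, 1],
    [0, 0, 0, 0.0025, 0, 0.0063, 1],
    [0, 0, 0, 0, 0, 0, 1]
  ]
}}

```text
t: 4.95
ee_pos: [0.4444, -0.0675, 0.0533]
tool_rot: [[-0.978, 0.209, -0.002], [0.209, 0.978, 0.0], [0.002, -0.0, -1.0]]
ft_force: [-0.2, -0.0, -0.4]
finger_gap: 0.004
grip_force: 0.0
```

Run:
```python
from h import *
s=env.read_state()
for n in ['side','top']:
    p=env.capture(n); save(p,n+'1')
    for q in ['bail_grip','egg_a_center']: print(q,find(p,q,s))
    if n=='side': cv2.imwrite('pics/c1.png',cv2.resize(p['image'][140:280,200:400,::-1],(800,560)))
```

```text
bail_grip [(0.88, array([ 0.4383, -0.0752,  0.0434]))]
egg_a_center [(0.17, array([ 0.5757, -0.3469, -0.003 ]))]
bail_grip [(0.15, array([0.4738, 0.1034, 0.022 ]))]
egg_a_center [(0.58, array([ 0.5345, -0.0521,  0.0602]))]
```

View pics/c1.png

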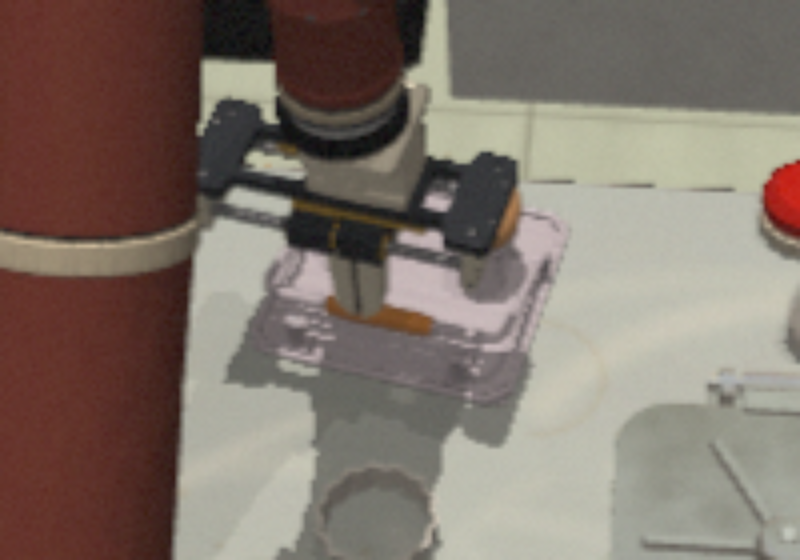

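The fingertips are on the sleeve and the bar is following, now at about z 0.045. I'll press it down past the clips.

Request:
{"method": "drive_tool", "body": {
  "increments": [
    [0, 0, 0, 0.002, -0.004, 0.006, 1],
    [0, 0, 0, 0.0015, -0.003, 0.006, 1],
    [0, 0, 0, 0.001, 0, 0.006, 1],
    [0, 0, 0, 0, 0, 0.005, 1],
    [0, 0, 0, 0, 0, 0.003, 1],
    [0, 0, 0, 0, 0, 0.002, 1],
    [0, 0, 0, 0, 0, 0, 1]
  ]
}}

```text
t: 5.95
ee_pos: [0.4388, -0.0737, 0.0285]
tool_rot: [[-0.978, 0.21, -0.0], [0.21, 0.978, 0.0], [0.0, -0.0, -1.0]]
ft_force: [-5.2, 0.2, 28.7]
finger_gap: 0.002
grip_force: 15.0
```

Request:
{"method": "drive_tool", "body": {
  "increments": [
    [0, 0, 0, 0, 0, -0.02, 1],
    [0, 0, 0, 0, 0, -0.04, 1],
    [0, 0, 0, 0, 0, -0.04, 1],
    [0, 0, 0, 0, 0, -0.04, 1],
    [0, 0, 0, 0, 0, -0.03, 1],
    [0, 0, 0, 0, 0.035, 0, -1],
    [0, 0, 0, 0, 0.036, 0, -1],
    [0, 0, 0, 0.002, 0.036, 0, -1],
    [0, 0, 0, 0, 0.035, 0, -1],
    [0, 0, 0, 0, 0.035, 0, -1],
    [0, 0, -0.11, 0, 0, 0, -1],
    [0, 0, -0.1, 0, 0, 0, -1],
    [0, 0, 0, 0, 0, 0, -1],
    [0, 0, 0, 0, 0, 0, -1],
    [0, 0, 0, 0, 0, 0, -1]
  ]
}}

```text
t: 7.45
ee_pos: [0.4744, 0.0996, 0.196]
tool_rot: [[-1.0, 0.003, -0.0], [0.003, 1.0, -0.0], [0.0, -0.0, -1.0]]
ft_force: [0.3, 0.6, 0.6]
finger_gap: 0.818
grip_force: 0.0
```

Run:
```python
from h import *
s=env.read_state(); print(s['t'],s['ee_pos'],s['tool_rot'],s['finger_gap'])
p=env.capture('wrist'); save(p,'w2')
for q in ['tongs_grip','tongs_heads','bail_grip','bail_hinge']: print(q,find(p,q,s))
# tongs mask on plane z=.03 -> pin end; sleeves by darkness
T=np.array(p['T_tool_cam']);R=s['tool_rot'];
for q in ['tongs_grip']:
    for m in env.masks_of(p,q)[:1]:
        v,u=np.nonzero(m['pixels']); d=np.c_[(u-p['cx'])/p['fx'],(v-p['cy'])/p['fy'],np.ones(len(u))]
        d=d@T[:3,:3].T@R.T; o=R@T[:3,3]+s['ee_pos']
        w=o+d*((0.03-o[2])/d[:,2])[:,None]
        print(m['confidence'],len(u),w.min(0),w.max(0))
        for x in np.arange(.34,.62,.02):
            k=abs(w[:,0]-x)<.002
            if k.any(): print(round(x,3),w[k,1].min(),w[k,1].max(),(w[k,1].min()+w[k,1].max())/2)
p=env.capture('side'); print(find(p,'bail_grip')); cv2.imwrite('pics/c2.png',cv2.resize(p['image'][140:280,200:400,::-1],(800,560)))
p=env.capture('top')
for q in ['tongs_grip','tongs_heads','bail_grip','egg_a_center','egg_b_center','bail_hinge']: print(q,find(p,q))
```

```text
7.45 [0.4744 0.0996 0.196 ] [[-1.      0.003  -0.0005]
 [ 0.003   1.     -0.0002]
 [ 0.0005 -0.0002 -1.    ]] 0.8177770861400623
tongs_grip [(0.3, array([ 0.5209, -0.0952,  0.0014]))]
tongs_heads [(0.22, array([ 0.5224, -0.0941, -0.0065]))]
bail_grip [(0.59, array([ 0.4392, -0.0724,  0.0226]))]
bail_hinge [(0.59, array([ 0.5261, -0.0915,  0.0223]))]
0.64 2746 [0.3165 0.0571 0.03  ] [0.5787 0.1506 0.03  ]
0.34 0.09062441019544297 0.10559521050505748 0.09810981035025022
0.36 0.08766810483234348 0.11095740854707019 0.09931275668970684
0.38 0.08187441825327826 0.11649936713521399 0.09918689269424613
0.4 0.0768460523335226 0.12222972636669452 0.09953788935010856
0.42 0.07541753703092192 0.12625886873733866 0.10083820288413028
0.44 0.0710689456341252 0.13040502696444456 0.10073698629928488
0.46 0.07052215777139843 0.13176979201655517 0.10114597489397681
0.48 0.07094566484077147 0.1331585859594681 0.10205212540011979
0.5 0.07043683301435909 0.13352319008053837 0.10198001154744873
0.52 0.06883599312320032 0.138059345031197 0.10344766907719866
0.54 0.06104801064426464 0.14472893286858035 0.10288847175642249
0.56 0.057220147098396616 0.15055079799394933 0.10388547254617297
0.58 0.06190625109610963 0.06403029928537457 0.0629682751907421
[(0.61, array([ 0.4348, -0.0738,  0.0189])), (0.33, array([ 0.5261, -0.0937, -0.0025]))]
tongs_grip [(0.56, array([0.4748, 0.1026, 0.0224]))]
tongs_heads []
bail_grip [(0.65, array([ 0.4399, -0.0728,  0.019 ]))]
egg_a_center [(0.81, array([ 0.5367, -0.0548,  0.0603])), (0.42, array([ 0.5717, -0.3516, -0.0003]))]
egg_b_center [(0.78, array([ 0.5147, -0.1368,  0.0626]))]
bail_hinge [(0.58, array([ 0.5296, -0.0906,  0.0181]))]
```

View pics/w2.png

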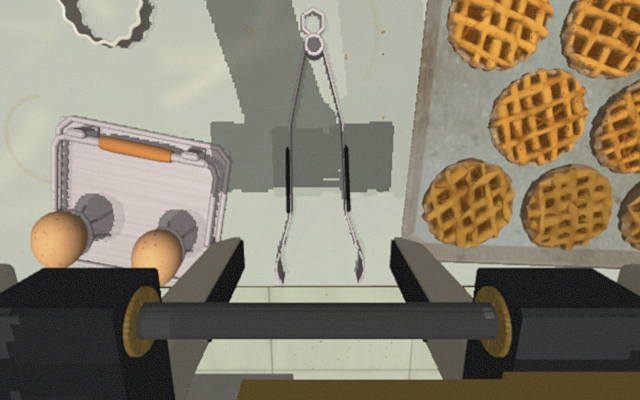

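View pics/c2.png

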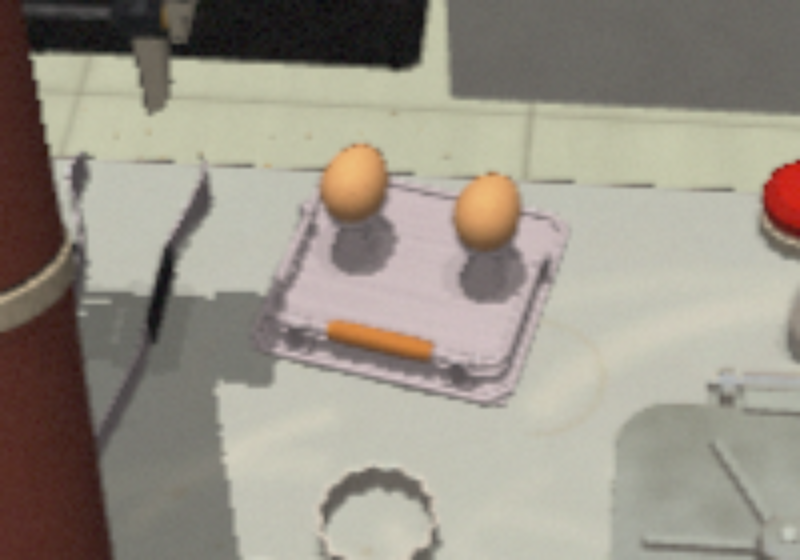

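The handle has snapped shut: its bar lies level at the front in both views. The wrist view shows the tongs between the fingers, sleeves at (289, 180) and (347, 180), with yaw about 0.025. I'll descend and take the tongs.

Request:
{"method": "drive_tool", "body": {
  "increments": [
    [0, 0, -0.028, 0, 0.0017, 0.04, -1],
    [0, 0, 0, 0, 0, 0.04, -1],
    [0, 0, 0, 0, 0, 0.04, -1],
    [0, 0, 0, 0, 0, 0.03, -1],
    [0, 0, 0, 0, 0, 0.02, -1],
    [0, 0, 0, 0, 0, 0.014, -1],
    [0, 0, 0, 0, 0, 0.007, -1],
    [0, 0, 0, 0, 0, 0, -1]
  ]
}}

```text
t: 9.0
ee_pos: [0.4742, 0.1017, 0.0046]
tool_rot: [[-1.0, -0.027, -0.001], [-0.027, 1.0, -0.0], [0.002, -0.0, -1.0]]
ft_force: [-0.5, 1.4, 0.1]
finger_gap: 0.997
grip_force: 0.0
```

Request:
{"method": "drive_tool", "body": {
  "increments": [
    [0, 0, 0, 0, 0, 0, 1],
    [0, 0, 0, 0, 0, 0, 1],
    [0, 0, 0, 0, 0, 0, 1],
    [0, 0, 0, 0, 0, 0, 1],
    [0, 0, 0, 0, 0, 0, 1],
    [0, 0, 0, 0, 0, 0, 1],
    [0, 0, 0, 0, 0, 0, 1],
    [0, 0, 0, 0, 0, 0, 1],
    [0, 0, 0, 0, 0, 0, 1],
    [0, 0, 0, 0, 0, 0, 1]
  ],
  "grip_force": 9
}}

```text
t: 10.0
ee_pos: [0.4751, 0.1016, 0.0057]
tool_rot: [[-1.0, -0.027, 0.001], [-0.027, 1.0, -0.0], [-0.001, -0.0, -1.0]]
ft_force: [0.2, 0.1, 5.6]
finger_gap: 0.602
grip_force: 9.0
```

Request:
{"method": "drive_tool", "body": {
  "increments": [
    [0, 0, 0, 0, 0, -0.005, 1],
    [0, 0, 0, 0, 0, -0.01, 1],
    [0, 0, 0, 0, 0, -0.02, 1],
    [0, 0, 0, 0, 0, -0.03, 1],
    [0, 0, 0, 0, 0, -0.03, 1],
    [0, 0, 0, 0, 0, -0.03, 1],
    [0, 0, 0, 0, 0, -0.02, 1],
    [0, 0, 0, 0, 0, 0, 1],
    [0, 0, 0, 0, 0, 0, 1]
  ]
}}

```text
t: 10.9
ee_pos: [0.4739, 0.1017, 0.1501]
tool_rot: [[-1.0, -0.027, -0.001], [-0.027, 1.0, -0.0], [0.001, -0.0, -1.0]]
ft_force: [-0.4, 0.9, -1.3]
finger_gap: 0.575
grip_force: 9.0
```

Run:
```python
from h import *
s=env.read_state(); print(s['t'],s['ee_pos'],s['tool_rot'],s['finger_gap'])
for n in ['side','top','wrist']:
    p=env.capture(n)
    for q in ['tongs_grip','tongs_heads','egg_a_center','egg_b_center','bail_grip']: print(n,q,find(p,q,s))
save(p,'w3')
```

```text
10.9 [0.4739 0.1017 0.1501] [[-0.9996 -0.0274 -0.0005]
 [-0.0274  0.9996 -0.0001]
 [ 0.0005 -0.0001 -1.    ]] 0.5745685045002703
side tongs_grip [(0.67, array([0.4738, 0.0995, 0.1603])), (0.3, array([ 0.4362, -0.0751,  0.0177]))]
side tongs_heads [(0.55, array([ 0.4749, -0.3524,  0.0003]))]
side egg_a_center [(0.63, array([ 0.5389, -0.0508,  0.0621]))]
side egg_b_center [(0.55, array([ 0.5208, -0.1429,  0.0569]))]
side bail_grip [(0.53, array([ 0.438 , -0.0748,  0.0172]))]
top tongs_grip []
top tongs_heads [(0.56, array([0.5559, 0.0954, 0.1569]))]
top egg_a_center [(0.74, array([ 0.5336, -0.0529,  0.063 ]))]
top egg_b_center [(0.64, array([ 0.5154, -0.1345,  0.0646]))]
top bail_grip [(0.64, array([ 0.4393, -0.0735,  0.0193]))]
wrist tongs_grip []
wrist tongs_heads []
wrist egg_a_center [(0.73, array([ 0.5376, -0.0505,  0.0585]))]
wrist egg_b_center [(0.95, array([ 0.5204, -0.1347,  0.0605]))]
wrist bail_grip [(0.76, array([ 0.4373, -0.0722,  0.0224]))]
```

View pics/w3.png

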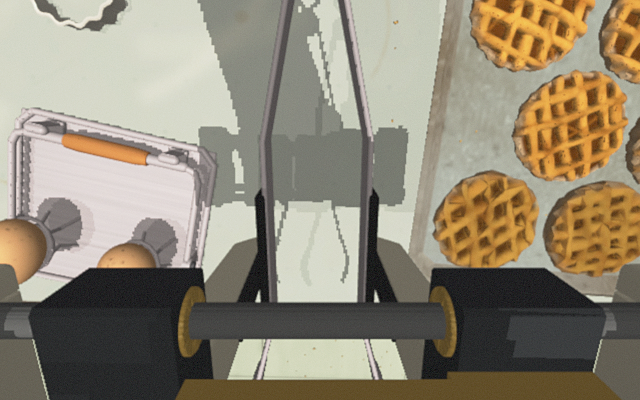

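The tongs are held level, with the sleeves at about 53 mm. I'll carry them above the left egg, aligned with the stand.

Request:
{"method": "drive_tool", "body": {
  "increments": [
    [0, 0, 0, 0.003, -0.0148, 0, 1],
    [0, 0, 0, 0.0052, -0.0236, 0, 1],
    [0, 0, 0, 0.0052, -0.0236, 0, 1],
    [0, 0, 0, 0.0052, -0.0236, 0, 1],
    [0, 0, 0, 0.0052, -0.0236, 0, 1],
    [0, 0, 0, 0.0051, -0.0236, 0, 1],
    [0, 0, 0.06, 0, 0, 0, 1],
    [0, 0, 0.06, 0, 0, 0, 1],
    [0, 0, 0.06, 0, 0, 0, 1],
    [0, 0, 0.061, 0, 0, 0, 1],
    [0, 0, 0, 0, 0, 0, 1],
    [0, 0, 0, 0, 0, 0, 1]
  ]
}}

```text
t: 13.0
ee_pos: [0.4489, -0.0325, 0.1503]
tool_rot: [[-0.977, 0.212, -0.0], [0.212, 0.977, -0.0], [0.0, -0.0, -1.0]]
ft_force: [-0.5, 0.6, -1.6]
finger_gap: 0.572
grip_force: 9.0
```

Run:
```python
from h import *
s=env.read_state(); print(s['t'],s['ee_pos'],s['tool_rot'],s['finger_gap'])
for n in ['wrist','side','top']:
    p=env.capture(n)
    for q in ['tongs_grip','tongs_heads','egg_a_center','egg_b_center']: print(n,q,find(p,q,s))
    if n=='side': a=cv2.resize(p['image'][130:260,210:390],(720,520))
    if n=='top': b=cv2.resize(p['image'][160:280,200:380],(780,520))
cv2.imwrite('pics/c3.png',cv2.resize(np.hstack([a,b]),(800,277))[:,:,::-1])
```

```text
13.0 [ 0.4489 -0.0325  0.1503] [[-0.9773  0.2116 -0.0002]
 [ 0.2116  0.9773 -0.0004]
 [ 0.0001 -0.0005 -1.    ]] 0.572113147031955
wrist tongs_grip []
wrist tongs_heads []
wrist egg_a_center [(0.63, array([ 0.5378, -0.0523,  0.0608]))]
wrist egg_b_center []
side tongs_grip [(0.58, array([ 0.4456, -0.033 ,  0.16  ])), (0.35, array([ 0.5748, -0.3446, -0.0013])), (0.29, array([ 0.4352, -0.0746,  0.0188]))]
side tongs_heads []
side egg_a_center [(0.71, array([ 0.5267, -0.0947,  0.0182])), (0.5, array([ 0.5352, -0.048 ,  0.0581])), (0.26, array([ 0.5604, -0.4194, -0.0033]))]
side egg_b_center [(0.83, array([ 0.518 , -0.142 ,  0.0613]))]
top tongs_grip []
top tongs_heads [(0.64, array([ 0.5305, -0.0555,  0.1582]))]
top egg_a_center [(0.66, array([ 0.5367, -0.0518,  0.0628]))]
top egg_b_center [(0.67, array([ 0.518 , -0.1378,  0.0629])), (0.56, array([ 0.5582, -0.4242, -0.0011])), (0.3, array([ 0.5719, -0.3493, -0.0022]))]
```

View pics/c3.png

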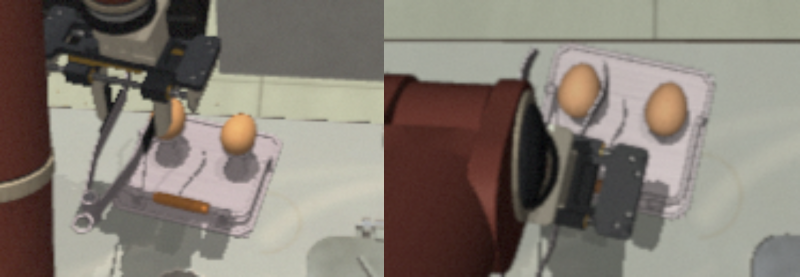

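The side view shows the tongs above the left egg. The top view shows the heads near (263, 186) and (295, 195), on either side of it. I'll measure the head offset in the tool frame numerically.

Run:
```python
from h import *
s=env.read_state(); R=s['tool_rot']
p=env.capture('top'); P=np.array(p['R']);t=np.array(p['t']);C=-P.T@t
for q in ['tongs_heads','tongs_grip']:
  for m in env.masks_of(p,q)[:1]:
    v,u=np.nonzero(m['pixels']); d=np.c_[(u-p['cx'])/p['fx'],(v-p['cy'])/p['fy'],np.ones(len(u))]@P
    print(q,m['confidence'],len(u))
    w=C+d*((0.175-C[2])/d[:,2])[:,None]
    f=(w-s['ee_pos'])@R   # tool frame: -x ahead, y
    a=-f[:,0]; 
    print('ahead max L/R',a[f[:,1]>15e-3].max(),a[f[:,1]<-15e-3].max())
    for x in np.arange(.05,.13,.006):
        k=abs(a-x)<.003
        if k.any():
            y=np.sort(f[k,1]); print(round(x,3), y[y>0][[0,-1]] if (y>0).any() else '', y[y<0][[0,-1]] if (y<0).any() else '')
# egg in the same tool frame at its centre height
for m in env.masks_of(p,'egg_a_center')[:2]:
    v,u=np.nonzero(m['pixels']); d=np.c_[(u-p['cx'])/p['fx'],(v-p['cy'])/p['fy'],np.ones(len(u))]@P
    f=((C+d*((0.062-C[2])/d[:,2])[:,None])-s['ee_pos'])@R
    print('egg',m['confidence'],len(u),f.min(0),f.max(0),f.mean(0))
print(C)
```

```text
tongs_heads 0.72 417
ahead max L/R 0.1049776759336766 0.10600358326847559
0.05  [-0.0305 -0.025 ]
0.056  [-0.0315 -0.0275]
0.062  [-0.0337 -0.0281]
0.068  [-0.0367 -0.0292]
0.074 [0.0346 0.0346] [-0.0393 -0.0318]
0.08 [0.0331 0.0401] [-0.04  -0.034]
0.086 [0.032  0.0406] [-0.0395 -0.0346]
0.092 [0.032 0.04 ] [-0.0381 -0.0332]
0.098 [0.0309 0.039 ] [-0.0367 -0.0318]
0.104 [0.0299 0.0344] [-0.0333 -0.0304]
tongs_grip 0.68 230
ahead max L/R 0.10294612437208207 0.09834797779856674
0.062  [-0.0337 -0.0297]
0.068  [-0.0367 -0.0307]
0.074  [-0.0378 -0.0333]
0.08 [0.0336 0.0381] [-0.0389 -0.0344]
0.086 [0.0325 0.0395] [-0.039  -0.0346]
0.092 [0.0304 0.0385] [-0.0381 -0.0336]
0.098 [0.0294 0.0375] [-0.0347 -0.0342]
0.104 [0.0299 0.0344] 
egg 0.85 303 [-0.1159 -0.0174  0.0882] [-0.063   0.0221  0.0883] [-0.0888  0.002   0.0883]
[ 0.4198 -0.1532  0.934 ]
```

The heads are centred laterally and lie about 84 mm ahead of the TCP. The egg centre is 89 mm ahead and +1.5 mm sideways. I'll correct for that, descend and then close.

Request:
{"method": "drive_tool", "body": {
  "increments": [
    [0, 0, 0, -0.005, 0.0015, 0, 1],
    [0, 0, 0, 0, 0, 0.01, 1],
    [0, 0, 0, 0, 0, 0.014, 1],
    [0, 0, 0, 0, 0, 0.014, 1],
    [0, 0, 0, 0, 0, 0.014, 1],
    [0, 0, 0, 0, 0, 0.014, 1],
    [0, 0, 0, 0, 0, 0.014, 1],
    [0, 0, 0, 0, 0, 0.01, 1],
    [0, 0, 0, 0, 0, 0.004, 1],
    [0, 0, 0, 0, 0, 0, 1],
    [0, 0, 0, 0, 0, 0, 1]
  ]
}}

```text
t: 15.05
ee_pos: [0.4548, -0.0314, 0.0565]
tool_rot: [[-0.977, 0.212, 0.001], [0.212, 0.977, -0.0], [-0.001, 0.0, -1.0]]
ft_force: [0.3, -0.1, -0.3]
finger_gap: 0.575
grip_force: 9.0
```

Request:
{"method": "drive_tool", "body": {
  "increments": [
    [0, 0, 0, 0, 0, 0, 1],
    [0, 0, 0, 0, 0, 0, 1],
    [0, 0, 0, 0, 0, 0, 1],
    [0, 0, 0, 0, 0, 0, 1],
    [0, 0, 0, 0, 0, 0, 1]
  ],
  "grip_force": 11
}}

```text
t: 15.55
ee_pos: [0.4545, -0.0314, 0.0564]
tool_rot: [[-0.977, 0.212, 0.0], [0.212, 0.977, -0.0], [-0.0, 0.0, -1.0]]
ft_force: [-0.1, -1.1, -0.1]
finger_gap: 0.497
grip_force: 11.0
```

Run:
```python
from h import *
s=env.read_state(); print(s['t'],s['ee_pos'],s['ft_force'],s['finger_gap'])
for n in ['side','top']:
    p=env.capture(n)
    for q in ['tongs_grip','tongs_heads','egg_a_center','egg_b_center']: print(n,q,find(p,q,s))
    if n=='side': a=cv2.resize(p['image'][140:270,210:390],(720,520))
    if n=='top': b=cv2.resize(p['image'][160:280,200:380],(780,520))
cv2.imwrite('pics/c4.png',cv2.resize(np.hstack([a,b]),(800,277))[:,:,::-1])
```

```text
15.55 [ 0.4545 -0.0314  0.0564] [-0.0966 -1.0889 -0.148 ] 0.49705137735341126
side tongs_grip [(0.7, array([ 0.4517, -0.0377,  0.0662]))]
side tongs_heads []
side egg_a_center []
side egg_b_center [(0.55, array([ 0.5168, -0.1414,  0.0618]))]
top tongs_grip []
top tongs_heads [(0.92, array([ 0.5323, -0.0644,  0.0675]))]
top egg_a_center [(0.8, array([ 0.5378, -0.0527,  0.0639]))]
top egg_b_center [(0.81, array([ 0.5168, -0.1393,  0.061 ]))]
```

View pics/c4.png

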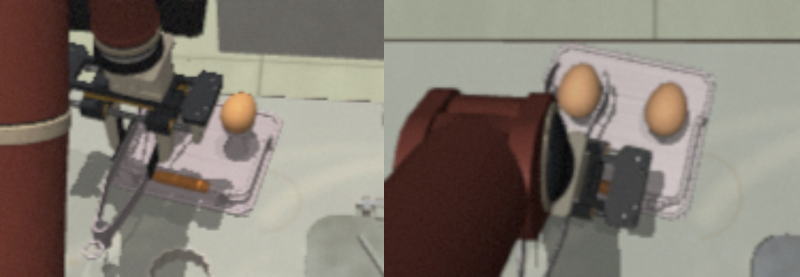

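The egg sits between the heads. The right head shows a gap at (608, 85), so I'll check the centring.

Run:
```python
from h import *
s=env.read_state(); R=s['tool_rot']
p=env.capture('top'); P=np.array(p['R']);t=np.array(p['t']);C=-P.T@t
def fr(q,z):
    m=env.masks_of(p,q)[0]
    v,u=np.nonzero(m['pixels']); d=np.c_[(u-p['cx'])/p['fx'],(v-p['cy'])/p['fy'],np.ones(len(u))]@P
    print(q,m['confidence'],len(u)); f=((C+d*((z-C[2])/d[:,2])[:,None])-s['ee_pos'])@R; return -f[:,0],f[:,1]
for q,z in [('egg_a_center',.064),('tongs_heads',.083)]:
    a,y=fr(q,z); print(a.min(),a.max(),y.min(),y.max())
    for x in np.arange(.056,.125,.006):
        k=abs(a-x)<.003
        if k.any():
            w=np.sort(y[k]); print(round(x,3), w[w>0.005][[0,-1]] if (w>.005).any() else '', w[w<-.005][[0,-1]] if (w<-.005).any() else '')
```

```text
egg_a_center 0.8 366
0.054622917941802185 0.11163583931250956 -0.022449552097419674 0.02207010107619745
0.056 [0.0064 0.0092] [-0.0079 -0.0051]
0.062 [0.0052 0.0154] [-0.016  -0.0063]
0.068 [0.005  0.0193] [-0.0195 -0.0052]
0.074 [0.0056 0.021 ] [-0.0224 -0.0059]
0.08 [0.0055 0.0221] [-0.0219 -0.0053]
0.086 [0.006  0.0209] [-0.0209 -0.0055]
0.092 [0.0053 0.0197] [-0.0193 -0.0062]
0.098 [0.0064 0.0185] [-0.0182 -0.0051]
0.104 [0.0052 0.0149] [-0.0166 -0.0058]
0.11 [0.0068 0.0068] [-0.0104 -0.0052]
tongs_heads 0.78 436
-0.16057350856192618 0.10438321497744608 -0.03367747701855723 0.03501499781414877
0.056  [-0.0272 -0.0216]
0.062  [-0.0296 -0.0228]
0.068  [-0.0308 -0.024 ]
0.074 [0.0273 0.0323] [-0.0337 -0.0252]
0.08 [0.0256 0.0334] [-0.0332 -0.0254]
0.086 [0.0244 0.035 ] [-0.0321 -0.0249]
0.092 [0.0238 0.0338] [-0.0306 -0.025 ]
0.098 [0.0231 0.0327] [-0.029  -0.0235]
0.104 [0.0242 0.0292] [-0.028  -0.0252]
```

It is centred to within 1 mm both ways, so I'll close on it.

Request:
{"method": "drive_tool", "body": {
  "increments": [
    [0, 0, 0, 0, 0, 0, 1],
    [0, 0, 0, 0, 0, 0, 1],
    [0, 0, 0, 0, 0, 0, 1],
    [0, 0, 0, 0, 0, 0, 1],
    [0, 0, 0, 0, 0, 0, 1]
  ],
  "grip_force": 14
}}

```text
t: 16.7
ee_pos: [0.4545, -0.0314, 0.0563]
tool_rot: [[-0.977, 0.212, 0.0], [0.212, 0.977, -0.0], [-0.0, -0.0, -1.0]]
ft_force: [0.6, -1.2, -1.0]
finger_gap: 0.397
grip_force: 14.0
```

Request:
{"method": "drive_tool", "body": {
  "increments": [
    [0, 0, 0, 0, 0, 0, 1],
    [0, 0, 0, 0, 0, 0, 1],
    [0, 0, 0, 0, 0, 0, 1],
    [0, 0, 0, 0, 0, 0, 1],
    [0, 0, 0, 0, 0, 0, 1]
  ],
  "grip_force": 20
}}

```text
t: 17.2
ee_pos: [0.4544, -0.0314, 0.0563]
tool_rot: [[-0.977, 0.212, 0.0], [0.212, 0.977, -0.0], [-0.0, -0.0, -1.0]]
ft_force: [0.9, -0.2, -1.6]
finger_gap: 0.394
grip_force: 20.0
```

Request:
{"method": "drive_tool", "body": {
  "increments": [
    [0, 0, 0, 0, 0, -0.003, 1],
    [0, 0, 0, 0, 0, -0.005, 1],
    [0, 0, 0, 0, 0, -0.008, 1],
    [0, 0, 0, 0, 0, -0.01, 1],
    [0, 0, 0, 0, 0, 0, 1]
  ]
}}

```text
t: 17.7
ee_pos: [0.4555, -0.0315, 0.0838]
tool_rot: [[-0.977, 0.212, 0.003], [0.212, 0.977, -0.0], [-0.003, 0.001, -1.0]]
ft_force: [0.2, -0.4, -1.8]
finger_gap: 0.397
grip_force: 20.0
```

Run:
```python
from h import *
s=env.read_state(); print(s['t'],s['ee_pos'],s['ft_force'],s['ft_torque'],s['finger_gap'],s['grip_force'])
for n in ['side','top']:
    p=env.capture(n); save(p,n+'5')
    for q in ['tongs_grip','tongs_heads','egg_a_center','egg_b_center']: print(n,q,find(p,q,s))
```

```text
17.7 [ 0.4555 -0.0315  0.0838] [ 0.2002 -0.4168 -1.7742] [ 0.0147  0.0618 -0.0235] 0.3971515430486168 19.953768277118797
side tongs_grip [(0.57, array([ 0.4469, -0.0441,  0.0929]))]
side tongs_heads []
side egg_a_center []
side egg_b_center [(0.49, array([ 0.5196, -0.14  ,  0.0598]))]
top tongs_grip []
top tongs_heads [(0.79, array([ 0.5276, -0.0706,  0.0898])), (0.36, array([ 0.5596, -0.4232,  0.0016]))]
top egg_a_center []
top egg_b_center [(0.89, array([ 0.5169, -0.1361,  0.0622]))]
```

Request:
{"method": "drive_tool", "body": {
  "increments": [
    [0, 0, 0, 0, 0, -0.008, 1],
    [0, 0, 0, 0, 0, -0.012, 1],
    [0, 0, 0, 0, 0, -0.015, 1],
    [0, 0, 0, 0, 0, -0.015, 1],
    [0, 0, 0, 0, 0, -0.012, 1],
    [0, 0, 0, 0, 0, -0.008, 1],
    [0, 0, 0, 0, 0, -0.003, 1],
    [0, 0, 0, 0, 0, 0, 1],
    [0, 0, 0, 0, 0, 0, 1],
    [0, 0, 0, 0, 0, 0, 1],
    [0, 0, 0, 0, 0, 0, 1]
  ]
}}

```text
t: 19.3
ee_pos: [0.4541, -0.0314, 0.1548]
tool_rot: [[-0.977, 0.212, -0.001], [0.212, 0.977, -0.0], [0.001, -0.0, -1.0]]
ft_force: [0.6, 0.3, -1.7]
finger_gap: 0.394
grip_force: 20.0
```

Run:
```python
from h import *
s=env.read_state(); print(s['t'],s['ee_pos'],s['ft_force'],s['finger_gap'],s['grip_force'])
for n in ['side','top']:
    p=env.capture(n)
    for q in ['tongs_heads','egg_a_center','egg_b_center','bail_grip','shaker','timer','cinnamon']: print(n,q,find(p,q,s))
    if n=='side': a=cv2.resize(p['image'][120:250,210:390],(720,520))
    if n=='top': b=cv2.resize(p['image'][160:280,200:380],(780,520))
cv2.imwrite('pics/c5.png',cv2.resize(np.hstack([a,b]),(800,277))[:,:,::-1])
```

```text
19.3 [ 0.4541 -0.0314  0.1548] [ 0.5741  0.3106 -1.6646] 0.3940816570945432 19.952531200106023
side tongs_heads [(0.74, array([ 0.5715, -0.3418, -0.0023])), (0.65, array([ 0.5608, -0.4209, -0.0051])), (0.36, array([ 0.4729, -0.3522,  0.0024]))]
side egg_a_center []
side egg_b_center [(0.65, array([ 0.518 , -0.1399,  0.0577]))]
side bail_grip [(0.83, array([ 0.4394, -0.0758,  0.0193]))]
side shaker [(0.92, array([ 0.4731, -0.3511,  0.0026]))]
side timer [(0.96, array([ 0.5751, -0.3443, -0.0035]))]
side cinnamon [(0.57, array([ 0.5576, -0.4218, -0.0052]))]
top tongs_heads [(0.65, array([ 0.5283, -0.0714,  0.165 ]))]
top egg_a_center [(0.55, array([ 0.5365, -0.0493,  0.1615]))]
top egg_b_center [(0.66, array([ 0.5177, -0.1382,  0.066 ]))]
top bail_grip [(0.73, array([ 0.4381, -0.0717,  0.0203]))]
top shaker [(0.56, array([ 0.4701, -0.3498, -0.0006]))]
top timer [(0.9, array([ 0.57  , -0.3492,  0.0012]))]
top cinnamon [(0.75, array([ 0.5618, -0.4233,  0.0009])), (0.3, array([ 0.4713, -0.3513, -0.0018]))]
```

View pics/c5.png

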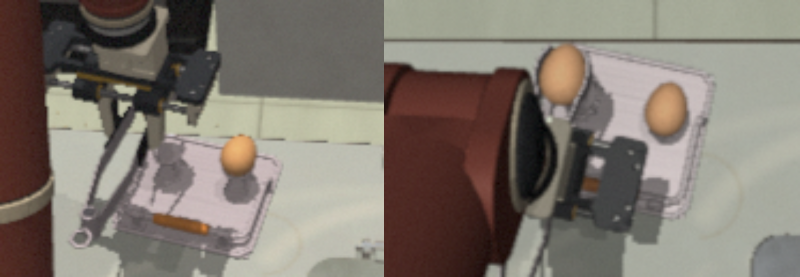

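The egg is held in the tongs at z of about 0.161, 98 mm above where it lay. Its dish at (168, 150) is empty, the other egg is in place, the handle is shut and the bystanders haven't moved. I'll hand in.

```bash
python3 -c "
from rig import env
print(env.close_job())"
```

```text
the job is handed in; nothing more can be done
None
```

The handle is snapped shut under its clips, and the tongs hold the left egg still about 10 cm above its dish. The right egg and the bystanders look unmoved in the last pictures, and the job is handed in at about 19 s; no verdict came back.

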